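Heft two canisters and sort the full one from the empty one

ROBOT

A 7-joint arm with a two-finger parallel gripper is mounted at the origin on the work surface. World frame = base frame: x ahead of the robot, y to its left, z up, the work surface at z = 0. Lengths are in mm, angles in rad, forces in N, time in s.
With the tool pointing down it reaches from about 425 to 975 mm from the base axis. Payload 16.7 kg.
Tool frame: the origin (TCP) lies at the very end of the fingers, on their centre line; the grasp point (between the pads) lies 19 mm behind it; z points along the fingers, y is the line along which they close (so a half turn about z gives the same grasp; the last joint's range is limited). The gripper opens to 85 mm and grips with 20 to 120 N. Pads are 22 mm wide; open, the fingers measure 114 mm over their backs; the gripper's body (76 mm by 85 mm) begins 54 mm behind the grasp point. The pads swing forward as they close: fully open they stand 13 mm farther back than shut.
Start: joints at [-1.405, 0.426, 0.074, 1.606, -0.034, 1.111, -0.067], TCP at [209.644, 641.58, 231.302] pointing down, gripper open.
Joint ranges: [-2.85, 2.85], [-0.5, 2.14], [-1.23, 1.37], [0.21, 2.46], [-1.02, 4.16], [0.16, 2.05], [-2.73, 2.73]. Speed limits (rad/s): [1.89, 1.89, 2.39, 2.39, 3.01, 3.01, 3.01].

INTERFACE

Orientations are given as a rotation vector (axis times angle).
In Python, from plant import env, optics, job gives the robot as it stands. Calls block until the motion is done:
- env.move_ptp(position, orientation): joint-space move of the TCP to a pose.
- env.move_linear(position, attitude=None, v=150, contact_N=None): straight line of the TCP; attitude=None keeps the orientation; v is the mean speed in mm/s. With contact_N (N) it stops when the force on the tool has changed by that much, and returns True; else False.
- env.goto_joints(angles): joint-space move.
- env.open_gripper() and env.grasp(strength=None): open the fingers fully, or close them until they stop; strength is the grip in N (None keeps the last).
- env.pause(seconds).
- env.inverse_kinematics(position, orientation): joint angles nearest the present ones, or None.
- env.sense(): the state.
- optics.read_camera(name): name is "scene" or "top"; returns a dict with "image" (480x640x3 uint8, red, green, blue), "depth" (480x640 float32, mm along the optical axis (not along the pixel's ray), 0 where there is no reading), "camera_matrix" (3x3 intrinsics, pixels), "world_to_cam" (4x4, takes a point from world to camera coordinates). Camera axes: x right, y up, looking along -z (the intrinsics and any distortion apply to the point x, -y, -z); pixel columns grow to the right and rows downward; lengths in mm; the calibration is good to about 2 mm. A picture is of the moment at which its call begins.
A pose or a line that the arm cannot do raises env.PlanningError and nothing moves.
- job.job_done(): hands the job in; it is judged then, once.
The state is a dict: "time": time; "joints": joint angles; "joint_velocities": joint speeds; "joint_efforts": joint torques, N m; "position": TCP position; "orientation": TCP orientation; "force": force on the tool from outside, world axes, zero at the start; "wrist_torque": the same for the moment, N m; "grip_width": finger opening in mm; "grip_force": force on a finger pad.
Only numpy, scipy, OpenCV 4.12 (cv2) and the standard library are available. Lean on these libraries where they do the work, as an engineer would, in place of code of your own. Each camera call takes 0.05 s, during which the arm holds its last target. There are 200 camera calls.

TASK

Two identical steel canisters stand on the kitchen counter; one has a food tin inside, the other is empty, and only their weight tells. Stand the heavier one upright in the low wooden tray for the lunch packers, and stand the lighter one upright in the cardboard carton. Set them down rather than dropping them.

Things in the scene. Friction and masses are not known exactly. Their poses are not given: they have to be found in the camera images.
- canister_a: one of two outwardly identical closed round canisters, plain grey steel with a flat lid, 64 mm diameter, 112 mm tall overall, standing upright on the counter; the lid is fixed and as wide as the body. Origin at the centre of its underside, z up. It weighs either about 0.11 kg (empty) or 0.37 to 0.48 kg (a sealed food tin inside); which of the two canisters is the heavy one changes from start to start and cannot be seen. The tin fits closely and hardly rattles
- canister_b: one of two outwardly identical closed round canisters, plain grey steel with a flat lid, 64 mm diameter, 112 mm tall overall, standing upright on the counter; the lid is fixed and as wide as the body. Origin at the centre of its underside, z up. It weighs either about 0.11 kg (empty) or 0.37 to 0.48 kg (a sealed food tin inside); which of the two canisters is the heavy one changes from start to start and cannot be seen. The tin fits closely and hardly rattles
- tray: low open tray of dark wood, fixed to the counter, 170 mm (its x) by 200 mm (its y) outside, 25 mm high, walls and floor 6 mm thick. Origin at the centre of its underside, on the counter; its inner floor is 6 mm above that. It may stand left or right, turned a little
- carton: open-topped plain brown cardboard carton, fixed to the counter, 160 mm square outside, 55 mm high, walls and floor 5 mm thick. Origin at the centre of its underside, on the counter; its inner floor is 5 mm above that. It stands on the opposite side from the tray, turned a little
Mind the look-alikes: they are no part of the job. What is shaped like the canister_b but purple is not meant.

How it is judged:
By the outcome, as a careful person would: the job done as asked, in the order asked, and still so for the second after the job is handed in, with the robot touching nothing.
It also fails if it takes over 56 s, if anything falls off the work surface, if the arm or the gripper's body presses on something with over 40 N, if the wrist force passes 120 N, or if a joint passes its speed limit or range.

## Working session

There is one attempt and no reset: what is moved stays moved. The work goes in short steps, each a Python script; the robot and the scene stay as the last script left them, time stands still between calls to the robot, and variables do not carry over. Pictures are saved under pics/ and viewed, at most 10 in all, crops included, and the job is handed in when it is done.

```bash
ls; mkdir -p pics; python3 - <<'E'
from plant import env, optics, job
import cv2, numpy as np
for n in ("top","scene"):
    r=optics.read_camera(n); cv2.imwrite(f"pics/{n}0.png",r["image"][:,:,::-1]); np.savez(f"{n}0.npz",**{k:v for k,v in r.items() if k in("image","depth","camera_matrix","world_to_cam")})
    print(n,list(r.keys()),r["camera_matrix"].tolist(),np.round(r["world_to_cam"],3).tolist())
s=env.sense();print({k:s[k] for k in("time","position","orientation","force","grip_width")})
E
```

```text
pics
top ['image', 'depth', 'camera_matrix', 'world_to_cam'] [[615.3152186730233, 0.0, 310.2774252521568], [0.0, 615.3152186730233, 234.99487269418435], [0.0, 0.0, 1.0]] [[-0.022, -1.0, -0.0, 12.211], [0.993, -0.022, 0.112, -435.64], [-0.112, 0.002, 0.994, -1407.563], [0.0, 0.0, 0.0, 1.0]]
scene ['image', 'depth', 'camera_matrix', 'world_to_cam'] [[446.59793304845016, 0.0, 320.3468999081229], [0.0, 446.59793304845016, 232.2897158198837], [0.0, 0.0, 1.0]] [[-0.705, 0.709, 0.002, 314.329], [-0.599, -0.598, 0.532, 217.186], [0.379, 0.374, 0.847, -1068.928], [0.0, 0.0, 0.0, 1.0]]
{'time': 0.1, 'position': array([209.55904266, 641.24367777, 230.6615549 ]), 'orientation': array([-4.93994502e-01, -3.10242005e+00,  1.89497532e-03]), 'force': array([ 0.33723856, -0.3607551 ,  0.0526281 ]), 'grip_width': 85.46343457585974}
```

View pics/top0.png

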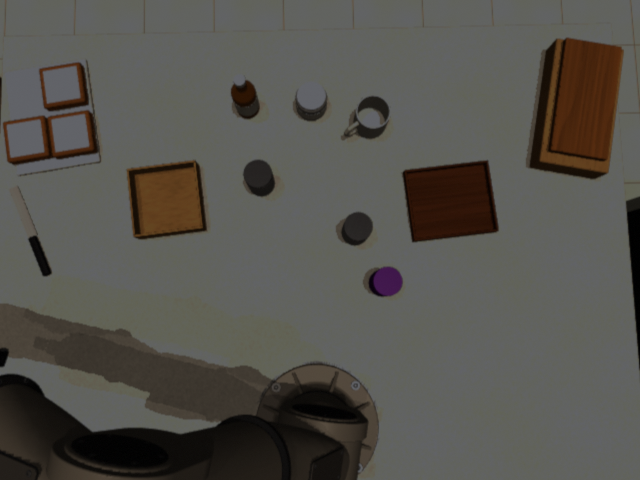

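View pics/scene0.png

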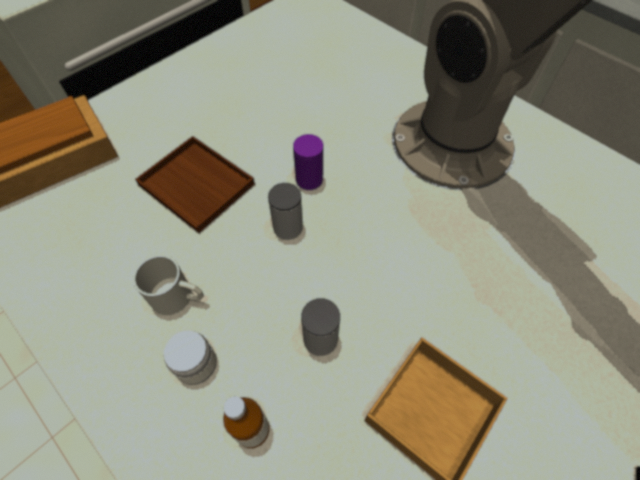

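Top view: grey canisters at (259,177) and (357,227), carton at (167,200), dark tray at (450,200), and the purple look-alike at (387,281). Next I'll measure their positions.

```bash
cat > h.py <<'E'
import numpy as np, cv2
def ray_plane(r,uv,z):
    K,T=r["camera_matrix"],r["world_to_cam"]; R,t=T[:3,:3],T[:3,3]
    uv=np.atleast_2d(uv).astype(float)
    d=np.c_[(uv[:,0]-K[0,2])/K[0,0],-(uv[:,1]-K[1,2])/K[1,1],-np.ones(len(uv))]@R
    c=-R.T@t
    return c+d*((z-c[2])/d[:,2])[:,None]
def cloud(r):
    K,T=r["camera_matrix"],r["world_to_cam"]; d=r["depth"]
    v,u=np.mgrid[:480,:640]
    p=np.stack([(u-K[0,2])/K[0,0]*d,-(v-K[1,2])/K[1,1]*d,-d],-1)
    return (p-T[:3,3])@T[:3,:3]
def lid(r,P,win,z,tol=12):
    u0,u1,v0,v1=win
    m=np.zeros((480,640),np.uint8); m[v0:v1,u0:u1]=(abs(P[v0:v1,u0:u1,2]-z)<tol)
    c=max(cv2.findContours(m,cv2.RETR_EXTERNAL,cv2.CHAIN_APPROX_NONE)[0],key=cv2.contourArea)
    return ray_plane(r,c[:,0,:],z)
E
python3 - <<'E'
from h import *
for n,wins in (("top",dict(A=(235,285,150,205),B=(335,378,205,250),purple=(365,408,262,302))),("scene",dict(A=(295,345,290,365),B=(262,308,175,245),purple=(288,330,130,195)))):
    r=np.load(f"{n}0.npz"); P=cloud(r)
    for k,w in wins.items():
        u0,u1,v0,v1=w
        z=P[v0:v1,u0:u1,2]; print(n,k,"zmax",np.percentile(z,98).round(1))
        q=lid(r,P,w,112)
        (c,rad)=cv2.minEnclosingCircle(q[:,:2].astype(np.float32)); print("  circ",np.round(c,1),round(rad,1),"mean",q[:,:2].mean(0).round(1))
    img=cv2.cvtColor(r["image"],cv2.COLOR_RGB2HSV); b=r["image"].astype(int)
    wins2=dict(carton=(115,220,150,245,55),tray=(390,510,150,250,25)) if n=="top" else dict(carton=(355,520,330,480,55),tray=(130,260,130,235,25))
    for k,(u0,u1,v0,v1,h) in wins2.items():
        m=np.zeros((480,640),np.uint8); s=slice(v0,v1),slice(u0,u1)
        m[s]=((img[s][...,1]>110)&(P[s][...,2]>(3)))*255
        m=cv2.morphologyEx(m,cv2.MORPH_CLOSE,np.ones((5,5)))
        c=max(cv2.findContours(m,cv2.RETR_EXTERNAL,cv2.CHAIN_APPROX_NONE)[0],key=cv2.contourArea)
        # rim: 3D points near rim height
        rm=m.astype(bool)&(abs(P[...,2]-h)<6); pts=P[rm][:,:2].astype(np.float32)
        hull=ray_plane(r,c[:,0,:],h)[:,:2].astype(np.float32)
        print(n,k,"rim3d",len(pts),cv2.minAreaRect(pts) if len(pts)>3 else None,"contour",cv2.minAreaRect(hull))
E
```

```text
top A zmax 116.2
  circ [565.3 116.6] 32.7 mean [565.2 116. ]
top B zmax 117.1
  circ [ 443.7 -101.6] 32.3 mean [ 443.6 -102. ]
top purple zmax 117.4
  circ [ 323.3 -161.5] 32.4 mean [ 323.2 -161.5]
top carton rim3d 596 ((525.5780029296875, 335.3448486328125), (159.43003845214844, 161.14498901367188), 6.686705589294434) contour ((522.4711303710938, 331.7911071777344), (165.04959106445312, 165.80685424804688), 6.235958576202393)
top tray rim3d 681 ((510.72784423828125, -327.6234130859375), (168.28768920898438, 199.79824829101562), 5.594080924987793) contour ((509.872802734375, -326.03387451171875), (168.80641174316406, 201.19851684570312), 5.491888999938965)
scene A zmax 113.2
  circ [567.7 120.5] 33.5 mean [567.5 121.1]
scene B zmax 112.9
  circ [445.6 -95. ] 35.5 mean [446.7 -94.9]
scene purple zmax 113.0
  circ [ 325.8 -154.8] 36.3 mean [ 326.6 -154.8]
scene carton rim3d 1305 ((526.6904296875, 338.0745849609375), (159.2927703857422, 158.70559692382812), 6.132058143615723) contour ((531.7455444335938, 338.405029296875), (168.7472686767578, 158.2307586669922), 6.239209175109863)
scene tray rim3d 737 ((512.1556396484375, -324.04144287109375), (168.06210327148438, 199.6271209716797), 5.341213226318359) contour ((513.6710205078125, -317.22735595703125), (169.97540283203125, 207.07521057128906), 5.781805515289307)
```

```bash
cat >> h.py <<'E'
from scipy.spatial.transform import Rotation
from plant import env, optics, job
POS=dict(A=(566.4,118.5),B=(444.7,-98.5),tray=(511.3,-326),carton=(526,336.5))
UP,GR=215,62
def down(p):
    f=np.arctan2(p[1],p[0]); c,s=np.cos(f),np.sin(f)
    return Rotation.from_matrix(np.array([[-s,c,0],[c,s,0],[0,0,-1]])).as_rotvec()
def fz(n=5):
    out=[]
    for _ in range(n): env.pause(.06); out.append(env.sense()["force"][2])
    return np.mean(out),np.std(out)
def pick(p):
    env.move_ptp([*p,UP],down(p)); env.pause(.3); f0=fz()
    env.move_linear([*p,GR],v=120); env.grasp(40)
    env.move_linear([*p,UP],v=100); env.pause(.4); f1=fz()
    s=env.sense(); m=(f0[0]-f1[0])/9.81
    print("t %.1f"%s["time"],"f0",np.round(f0,2),"f1",np.round(f1,2),"mass kg %.3f"%m,"width",s["grip_width"],"gf",s["grip_force"],"pos",s["position"].round(1))
    return m
def place(p,floor,att=None):
    env.move_linear([*p,UP],att,v=170); env.move_linear([*p,GR+floor+10],v=100)
    hit=env.move_linear([*p,GR+floor-4],v=15,contact_N=3); s=env.sense()
    print("t %.1f"%s["time"],"contact",hit,"pos",s["position"].round(1),"force",s["force"].round(1))
    env.open_gripper(); env.move_linear([*p,UP],v=120)
E
python3 - <<'E'
from h import *
for k,p in POS.items():
    q=env.inverse_kinematics([*p,UP],down(p)); g=env.inverse_kinematics([*p,GR],down(p)); print(k,None if q is None else np.round(q,2),None if g is None else np.round(g,2))
pick(POS["B"])
E
```

```text
A [-0.83  0.33  0.64  1.87 -0.23  1.01  0.11] [-0.74  0.54  0.55  1.98 -0.41  0.73  0.26]
B [-0.93  0.11  1.11  2.14 -0.12  0.96  0.02] [-0.72  0.53  1.01  2.27 -0.72  0.71  0.59]
tray [-0.28  0.51  1.02  1.82 -0.49  1.09  0.35] [-0.24  0.78  1.01  1.93 -0.85  0.93  0.64]
carton [-0.95  0.37  0.36  1.76 -0.15  1.04  0.03] [-0.9   0.55  0.3   1.87 -0.23  0.75  0.09]
t 7.6 f0 [0.3 0.2] f1 [-4.35  0.3 ] mass kg 0.474 width 63.89907418079534 gf 45.04686552139901 pos [444.7 -98.5 215. ]
```

B weighs about 0.47 kg, so it's the heavy one and goes in the tray. A will be weighed as it is lifted.

```bash
python3 - <<'E'
from h import *
place(POS["tray"],6,down(POS["tray"]))
m=pick(POS["A"])
if m<0.25: place(POS["carton"],5,down(POS["carton"]))
p=POS["A"]; env.move_linear([p[0]-20,p[1]-80,260],v=170); env.pause(.3)
for n in ("top","scene"):
    r=optics.read_camera(n); cv2.imwrite(f"pics/{n}1.png",r["image"][:,:,::-1]); P=cloud(r)
    for k,z in (("tray",118),("carton",117)):
        c=np.array(POS[k]); m=(abs(P[...,2]-z)<10)&(np.hypot(P[...,0]-c[0],P[...,1]-c[1])<90)
        q=P[m]; print(n,k,len(q), q.mean(0).round(1) if len(q) else "")
s=env.sense(); print(s["time"],s["grip_width"])
E
```

```text
t 11.3 contact True pos [ 511.2 -326.    68.8] force [-0.6  0.7  8.1]
t 19.4 f0 [0.21 0.4 ] f1 [-1.09  0.62] mass kg 0.133 width 63.85621254340959 gf 44.12406541407108 pos [566.4 118.5 215. ]
t 23.0 contact True pos [526.  336.4  67.8] force [-2.1 -0.8  9.4]
top tray 680 [ 509.2 -327.8  118.3]
top carton 673 [525.4 332.8 116.8]
scene tray 668 [ 510.  -322.5  116.2]
scene carton 1627 [527.3 336.7 116.4]
27.0417 85.4350898827213
```

View pics/scene1.png

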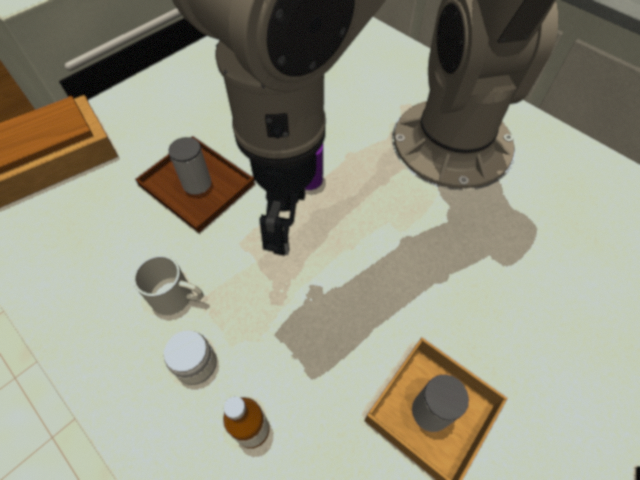

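The scene view shows the heavy canister upright in the tray at about (190,165) and the light one upright in the carton at about (440,405). Both lid heights match standing on the inner floor, and the gripper is clear.

```bash
python3 -c "
from plant import job
print(job.job_done())"
```

```text
the job is handed in; nothing more can be done
None
```

The job is handed in: the heavier canister (canister_b in my labelling, about 0.47 kg) stands upright in the wooden tray and the lighter one (about 0.13 kg measured) stands upright in the carton, done in about 27 s.

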